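Seat the mill cup on the blender's splined drive

ROBOT

A 6-joint arm with a two-finger parallel gripper is mounted at the origin on the work surface. World frame = base frame: x ahead of the robot, y to its left, z up, the work surface at z = 0. Lengths are in m, angles in rad, forces in N, time in s.
With the tool pointing down it reaches from about 0.35 to 0.85 m from the base axis. Payload 8.1 kg.
Tool frame: the origin (TCP) lies at the very end of the fingers, on their centre line; the grasp point (between the pads) lies 19 mm behind it; z points along the fingers, y is the direction in which the jaws open and shut (so a half turn about z gives the same grasp; the last joint's range is limited). The gripper opens to 93 mm and grips with 3 to 60 N. Pads are 15 mm wide; open, the fingers measure 128 mm over their backs; the gripper's body (75 mm by 188 mm) begins 65 mm behind the grasp point.
Start: joints at [1.237, 0.13, 1.488, -0, 1.523, -0.085], TCP at [0.148, 0.582, 0.219] pointing down, gripper open.
Joint ranges: [-2.96, 2.96], [-0.89, 2.26], [0.02, 2.5], [-1.34, 4.48], [0, 2.73], [-2.66, 2.66]. Speed limits (rad/s): [2.39, 2.39, 2.79, 3.14, 3.14, 3.14].

INTERFACE

Orientations are given as a rotation vector (axis times angle).
In Python, from plant import * gives the robot as it stands.
- The arm moves only by the tool apply_moves, never from a script. Its argument "commands" is one flat list of numbers, 7 for each row, row after row: the shift along the world's x, y, z in cm, then the turn, a rotation vector about the world's x, y, z in rad, then the finger opening in cm, from 0 to 9.3. A call has 1 to 8 rows; each row shifts and turns the pose as measured when the row begins; what a row does not reach is not made up. A row lasts 1/8 s, in which the tool goes at most 62.5 mm and 10.7 degrees, less where a joint would pass 70% of its speed; a pose out of reach is approached as far as the arm can. A call with a gripper value outside its range is refused whole. The fingers move at their own pace and stop on an object; "squeeze" is the grip in N (left out, the last holds). Time passes only in rows, so rows that do not move let the fingers close. It gives the time, the measured TCP pose, the force and the opening at its end, in the units of the state.
- read_state(): the state, without advancing time (a new reading comes with each control period).
- read_camera(name): name is "scene" or "top" or "wrist"; returns (picture, depth): 400x640x3 uint8, blue, green, red; 400x640 float32, m along the optical axis (not along the pixel's ray), 0 where there is no reading.
- camera_model(name): a dict with "intrinsics" (3x3 intrinsics, pixels), "R" (3x3) and "t" (3): a world point X has camera coordinates R X + t. Camera axes: x right, y down, z forward; pixel columns grow to the right and rows downward; lengths in m; the calibration is good to about 2 mm. A picture is of the moment at which its call begins: read the wrist's pose just before it. camera_model takes no time and is no camera call; for the wrist camera it gives the pose at the moment of the call.
- close_job(): hands the job in, once; it reports no verdict.
Trained networks look in the newest picture that a camera, given by its name, has taken for a name from the list of things; names that differ only in an ending like _2 or _b are one class to them, and where a whole thing is asked for, a point or a joint stands for the part that bears it (a point fixed in the world has none). Each returns a list of dicts, best first, with "conf" (0 to 1); they miss things now and then, are a little off and sometimes report something else, mostly with a low value. They report only what shows in the picture. A call takes as long as a camera call. They do not tell look-alikes from the thing itself.
- find_in(query, camera): "point" ([x, y, z] in m, in the coordinates of the camera as it stood for that picture, good to about 4 mm: the middle of the surface that is visible of it).
- cut_out(query, camera): "mask" (400x640 bool, what is visible of it).
- spot_point(query, camera): "point" ([x, y, z] in m, in the coordinates of the camera as it stood for that picture, good to about 4 mm: a listed point, or the origin of a listed thing).
The state is a dict: "t": time; "q": joint angles; "dq": joint speeds; "joint_torque": joint torques, N m; "tool_pos": TCP position; "orientation": TCP orientation; "force": force on the tool from outside, world axes, zero at the start; "wrist_torque": the same for the moment, N m; "opening": finger opening in m.
Only numpy, scipy, OpenCV 4.12 (cv2) and the standard library are available. Lean on these libraries where they do the work, as an engineer would, in place of code of your own. Each camera call takes 0.05 s, during which the arm holds its last target. There are 200 camera calls.

TASK

Pick up the mill cup (the tall eight-sided metal cup with the wide toothed black collar at its foot) and fit it on the blender base: lower its splined bore onto the upright splined drive, press lightly and rock the cup to and fro about the upright axis until the teeth mesh, then ease it down fully home and let go. Never force it down on crossed teeth, keep the cup upright, and leave the tin, the jar and the carton where they are.

Things in the scene. Friction and masses are not known exactly. Their poses are not given: they have to be found in the camera images.
- cup: the mill cup, loose, upright on the table, about 0.3 kg, 112 mm tall. Origin: centre of its underside, the bore's mouth; z up along its axis. 0 to 28 mm up: black collar 60 mm across. 28 to 100 mm: metal octagon 52 mm across flats. Above: round black lid, 49 mm across.
- cup_grip (a point): point on the cup's axis 75 mm above its underside, a good height to grip it on two opposite flats (52 mm apart, each 21 mm wide). Flats face along the cup's own +x and every 45 degrees from there.
- cup_bore (a point): roof of the cup's splined bore, on its axis, 28 mm above the underside where the bore opens. Bore 44 mm across, with 5 inward teeth 72 degrees apart (one at the cup's +x), each 10.5 mm wide, reaching in to 16 mm from the axis; their lower ends lie 2 mm above the mouth.
- blender: the blender's motor base, white, round, fixed to the table: 132 mm wide at the foot, 96 mm at the flat top, 115 mm high, a grey knob on its front (-x). Origin: centre of its underside. The upright steel splined drive stands in the middle of its top.
- seat (a point): centre of the blender's flat top, on the drive's axis, 115 mm above the table. Home: the cup's underside lies on the flat top, its origin at this point. Crossed teeth stop the cup about 14 mm above home. Over 40 N between cup and blender while the cup is not down counts as forcing; 120 N at any time. Its orientation is that of the blender, not of the drive's teeth.
- nose (a point): tip of the splined drive, 25 mm above the flat top. Drive: 30 mm thick core, its last 7 mm tapering to 16 mm; 5 outward teeth 72 degrees apart, 9 mm wide, to 20.5 mm from the axis, 0 to 16 mm above the flat top. It stands at an unknown angle and the motor holds it: it turns only above about 0.4 N m. Play when meshed: about 2 degrees either way, 1 mm sideways.
- tin: bystander: short round metal storage tin with a lid, 70 mm across, 74 mm tall; origin at the centre of its underside. It and the cup may stand on either side of the blender.
- jar: bystander: amber glass jar with white cap, 66 mm across, 95 mm tall; origin at the centre of its underside.
- carton: bystander: plain cardboard carton lying flat, 160 x 90 x 60 mm; origin at the centre of its underside.
Mind the look-alikes: they are no part of the job. What is shaped like the cup but green or pink is not meant.

How it is judged:
On the way, in this order (a step that is already met when the one before it is completed fails the run):
1. the cup is lifted off the table, above the height of the drive (height (world z) of cup above 0.135 m), for 0.1 s.
2. the cup is meshed and fully home on the drive (z of cup in the frame of seat below 0.003 m and horizontal distance between cup and seat below 0.003 m and angle between cup's own z axis and vertical below 0.05 rad), for 0.2 s.
At the end, for the whole second after the job is handed in: The cup stands upright (within 0.05 rad) on the blender base, meshed on the drive and fully home: its underside within 3 mm of the base's flat top and its axis within 3 mm of the drive's; released, at rest; tin, jar and carton within 20 mm of where they stood (all of step 2 and z of cup in the frame of seat above -0.003 m and contact force between cup and the arm below 0.1 N and contact force between cup and the fingers below 0.1 N and linear speed of cup below 0.01 m/s and distance of each of tin, jar, carton from where it was at the start of the episode below 0.02 m); the robot touches nothing.
It fails at once if the cup is forced while its teeth are crossed (more than 40 N between cup and blender with the cup more than 8 mm above home) (contact force between cup and blender above 40 N and z of cup in the frame of seat above 0.008 m).
It fails at once if the cup is rammed against the blender (more than 120 N) (contact force between cup and blender above 120 N).
It fails at once if the cup is tipped over (more than 0.6 rad) (angle between cup's own z axis and vertical above 0.6 rad).
It fails at once if a bystander is disturbed (moved more than 20 mm) (distance of any of tin, jar, carton from where it was at the start of the episode above 0.02 m).
It also fails if it takes over 61 s, if anything falls off the work surface, if the arm or the gripper's body presses on something with over 40 N, if the wrist force passes 120 N, or if a joint passes its speed limit or range.

## Working session

There is one attempt and no reset: what is moved stays moved. The work goes in short steps, Python scripts to look and compute and a tool call to move; the robot and the scene stay as the last step left them, time stands still between calls to the robot, and variables do not carry over. Pictures are saved under pics/ and viewed, about 8 in all and at most 12, crops included, and the job is handed in when it is done.

Besides the shell and the picture viewer there is one more tool, called after "Emit:" as name(argument=value, ...), one argument or row to a line, values as JSON. apply_moves: Moves the arm, as the interface text tells. Its arguments: {"type":"object","properties":{"commands":{"type":"array"},"squeeze":{"type":"number"}},"required":["commands"]}

```bash
mkdir -p pics
cat > h.py <<'E'
from plant import *
import numpy as np, cv2
def w(p,m): return m["R"].T@(np.array(p)-m["t"])
def pix(p,m):
    k=m["intrinsics"]@np.array(p); return (k[:2]/k[2]).round().astype(int)
E
python3 - <<'E'
from h import *
ims=[]
for c in("scene","top"):
    im,d=read_camera(c);m=camera_model(c);cv2.imwrite(f"pics/{c}0.png",im)
    for q,f in(("cup",spot_point),("seat",spot_point),("nose",spot_point),("tin",spot_point),("jar",spot_point),("carton",spot_point)):
        for r in f(q,c)[:4]: print(c,q,round(r["conf"],2),w(r["point"],m).round(3),pix(r["point"],m))
s=read_state();print(s["t"],s["tool_pos"],s["orientation"])
a=cv2.imread("pics/scene0.png");b=cv2.imread("pics/top0.png")
cv2.imwrite("pics/a.png",cv2.resize(np.vstack([a,b]),(480*1,600)))
E
```

```text
scene cup 0.82 [ 0.569  0.126 -0.001] [412 262]
scene cup 0.81 [ 0.655  0.21  -0.001] [433 301]
scene cup 0.66 [ 0.453  0.229 -0.001] [478 250]
scene cup 0.62 [0.639 0.3   0.001] [482 315]
scene seat 0.88 [ 0.525 -0.02   0.117] [365 187]
scene nose 0.8 [ 0.524 -0.015  0.14 ] [367 178]
scene jar 0.76 [ 0.776  0.153 -0.004] [376 330]
scene carton 0.81 [ 0.632 -0.427 -0.   ] [209 201]
top cup 0.92 [ 0.565  0.129 -0.001] [237 233]
top cup 0.91 [0.553 0.238 0.001] [192 233]
top cup 0.82 [0.639 0.298 0.001] [174 196]
top cup 0.6 [ 0.455  0.228 -0.002] [189 274]
top seat 0.85 [ 0.526 -0.025  0.111] [295 251]
top nose 0.87 [ 0.52  -0.017  0.145] [290 252]
top jar 0.62 [ 0.772  0.149 -0.001] [241 153]
top jar 0.37 [ 0.493 -0.237  0.003] [384 279]
top carton 0.57 [ 0.629 -0.425  0.001] [464 231]
0.7 [0.14773659 0.58153284 0.21866203] [3.89816690e-01 3.11728364e+00 1.44559983e-05]
```

View pics/scene0.png

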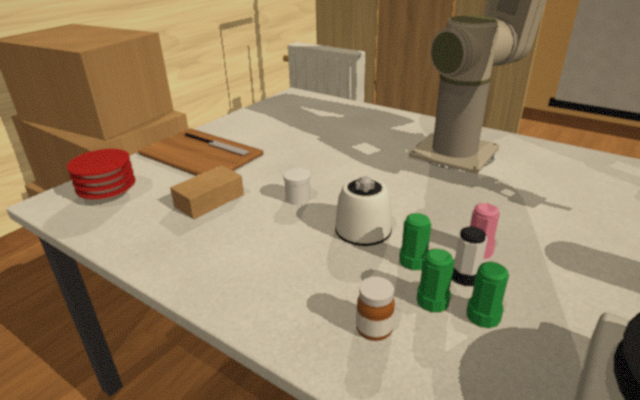

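View pics/top0.png

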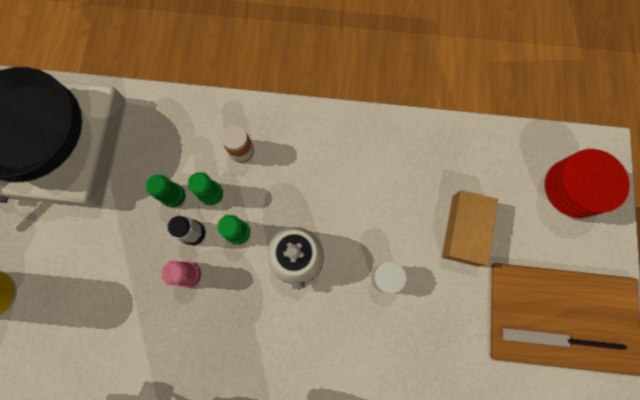

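The candidates for the cup in the top picture are green at (165,190), (205,187) and (234,229), pink at (181,273), and black/metal at (185,230). Only the last is metal with a black collar and lid, at world (0.553, 0.238). The tin is at (390,278), the jar at (238,145) and the carton at (471,228). I'll move above the cup and look from close by.

Emit:
apply_moves(
  commands=[4.5, -3.8, 1, 0, 0, 0, 9.3, 4.5, -3.8, 1, 0, 0, 0, 9.3, 4.5, -3.8, 1, 0, 0, 0, 9.3, 4.5, -3.8, 1, 0, 0, 0, 9.3, 4.5, -3.8, 1, 0, 0, 0, 9.3, 4.5, -3.8, 1, 0, 0, 0, 9.3, 4.5, -3.8, 1, 0, 0, 0, 9.3, 4.5, -3.8, 0, 0, 0, 0, 9.3],
)

```text
t: 1.7
tool_pos: [0.5138, 0.2694, 0.2918]
orientation: [0.376, 3.116, 0.004]
force: [0.7, 0.8, -0.7]
opening: 0.0929
```

Run:
```python
from h import *
s=read_state();print(s["t"],s["tool_pos"],s["orientation"],s["q"])
m=camera_model("wrist");print(w([0,0,0],m),m["R"][2])
im,d=read_camera("wrist");cv2.imwrite("pics/w1.png",im);np.savez("w1.npz",im=im,d=d,**m)
for q in("cup","cup_grip"):
    for r in spot_point(q,"wrist")[:5]: print(q,round(r["conf"],2),w(r["point"],m).round(3),pix(r["point"],m))
```

```text
1.7 [0.51382676 0.26943878 0.29181278] [0.37601092 3.11606704 0.00350357] [ 3.94264247e-01  5.41712306e-02  1.43700806e+00  5.08898785e-04
  1.64677343e+00 -9.36316900e-01]
[0.44549507 0.28538061 0.45756257] [ 0.25117654 -0.05957577 -0.96610614]
cup 0.67 [ 0.645  0.297 -0.   ] [360 247]
cup 0.65 [0.658 0.206 0.003] [300 270]
cup 0.65 [0.457 0.226 0.001] [276 129]
cup 0.61 [0.557 0.237 0.002] [303 199]
cup 0.58 [0.567 0.125 0.003] [227 225]
cup_grip 0.73 [0.566 0.128 0.079] [213 244]
cup_grip 0.62 [0.658 0.205 0.072] [296 296]
cup_grip 0.55 [0.643 0.299 0.079] [369 272]
```

View pics/w1.png

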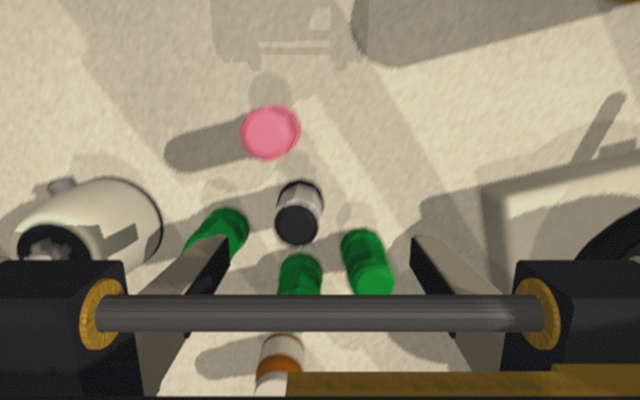

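Run:
```python
from h import *
z=np.load("w1.npz");im,d=z["im"],z["d"];K,R,t=z["intrinsics"],z["R"],z["t"]
def cloud(d,K,R,t):
    v,u=np.indices(d.shape);P=np.stack([(u-K[0,2])/K[0,0]*d,(v-K[1,2])/K[1,1]*d,d],-1);return (P-t)@R
c=im[150:270,240:360];cv2.imwrite("pics/w1c.png",cv2.resize(c,None,fx=5,fy=5,interpolation=cv2.INTER_CUBIC))
def show(n,W,d):
    x=W[...,0]-.556;y=W[...,1]-.238;r=np.hypot(x,y)
    lid=(d>0)&(W[...,2]>.106)&(W[...,2]<.12)&(r<.035)
    print(n,"lid",lid.sum(),np.array([(W[lid].min(0)+W[lid].max(0))/2,W[lid].mean(0)]).round(4))
    g=(d>0)&(W[...,2]>.035)&(W[...,2]<.095)&(r<.036)
    p=W[g];print(len(p))
    if len(p)>30:
        # fit octagon: minimise |max_k n_k.(p-c) - 26mm|
        from scipy.optimize import least_squares
        best=[]
        for a0 in np.radians(np.arange(0,45,5)):
            f=lambda s:np.max([np.cos(s[2]+k*np.pi/4)*(p[:,0]-s[0])+np.sin(s[2]+k*np.pi/4)*(p[:,1]-s[1]) for k in range(8)],0)*1e3-26
            s=least_squares(f,[.556,.238,a0],loss="soft_l1",x_scale=[.01,.01,.1]);best.append((s.cost/len(p),*s.x[:2].round(4),np.degrees(s.x[2])%45))
        for b in sorted(best)[:4]:print(np.round(b,4))
show("wrist",cloud(d,K,R,t),d)
for cam in("top","scene"):
    i,dd=read_camera(cam);m=camera_model(cam);show(cam,cloud(dd,m["intrinsics"],m["R"],m["t"]),dd)
```

```text
wrist lid 1545 [[0.5548 0.235  0.1102]
 [0.5534 0.2355 0.1108]]
504
[1.16000e-02 5.55000e-01 2.34900e-01 1.48021e+01]
[1.16000e-02 5.55000e-01 2.34900e-01 1.48021e+01]
[1.16000e-02 5.55000e-01 2.34900e-01 1.48021e+01]
[1.16000e-02 5.55000e-01 2.34900e-01 1.48021e+01]
top lid 381 [[0.554  0.2355 0.1116]
 [0.5534 0.2345 0.1112]]
205
[ 0.0874  0.5541  0.2359 15.2808]
[ 0.0874  0.5541  0.2359 15.2808]
[ 0.0874  0.5541  0.2359 15.2808]
[ 0.0874  0.5541  0.2359 15.2808]
scene lid 324 [[0.5571 0.236  0.1107]
 [0.5601 0.2372 0.1113]]
680
[ 0.4082  0.5539  0.2358 13.9825]
[ 0.4082  0.5539  0.2358 13.9825]
[ 0.4082  0.5539  0.2358 13.9825]
[ 0.4082  0.5539  0.2358 13.9825]
```

View pics/w1c.png

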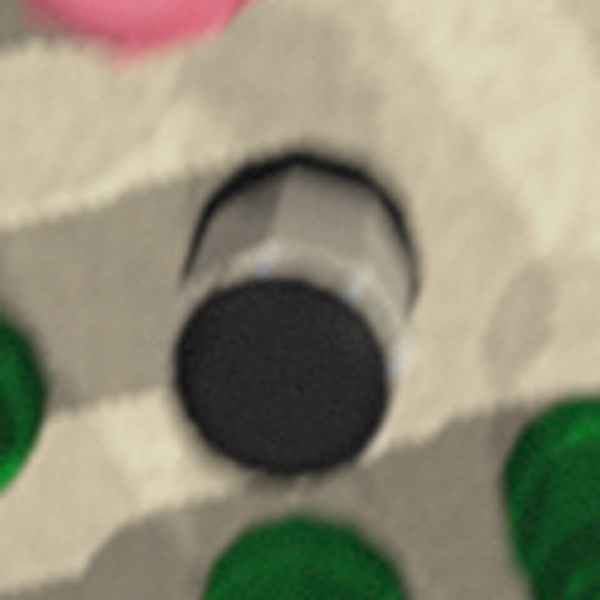

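The crop shows a metal octagon with a black lid at about (280,375) and a black collar, so this is the cup. Its centre is (0.5545, 0.2352) and its flats lie at 14.8° + 45k. I'll grip along 59.8°, the direction with the most clearance.

Emit:
apply_moves(
  commands=[2.2, -1.8, -3, 0, 0, -0.14, 8, 1.9, -1.6, -3, 0, 0, -0.146, 8, 0, 0, -2, 0, 0, 0, 8, 0, 0, 0, 0, 0, 0, 8],
)

```text
t: 2.45
tool_pos: [0.55, 0.2419, 0.2095]
orientation: [0.813, 3.033, 0.005]
force: [0.7, 0.7, -0.3]
opening: 0.0797
```

```bash
cat >> h.py <<'E'
from scipy.spatial.transform import Rotation as Ro
def st(tx,ty,tz=None,yaw=None):
    s=read_state();R=Ro.from_rotvec(s["orientation"]).as_matrix();p=s["tool_pos"]
    y=np.degrees(np.arctan2(R[1,1],R[0,1]))
    print("t",round(s["t"],2),"p",p.round(4),"d cm",(100*np.array([tx-p[0],ty-p[1],(tz or p[2])-p[2]])).round(2),"yaw",y.round(2),"zaxis",R[:,2].round(4),
      "tilt fix",np.cross(R[:,2],[0,0,-1]).round(4),"F",np.round(s["force"],1),"M",np.round(s["wrist_torque"],2),"op",round(s["opening"],4),"q6",s["q"][5].round(2))
E
python3 -c "
from h import *
st(.5545,.2352,.056)"
```

```text
t 2.45 p [0.55   0.2419 0.2095] d cm [  0.45  -0.67 -15.35] yaw 60.0 zaxis [ 0.0022  0.0027 -1.    ] tilt fix [-0.0027  0.0022  0.    ] F [ 0.7  0.7 -0.3] M [-0.04  0.04  0.02] op 0.0797 q6 -0.72
```

Emit:
apply_moves(
  commands=[0.5, -0.7, -1, -0.003, 0.002, 0, 8, 0, 0, 0, 0, 0, 0, 8, 0, 0, -5, 0, 0, 0, 8, 0, 0, -5, 0, 0, 0, 8, 0, 0, -3.5, 0, 0, 0, 8, 0, 0, 0, 0, 0, 0, 8],
)

```text
t: 3.2
tool_pos: [0.5574, 0.2387, 0.0688]
orientation: [0.797, 3.028, 0.011]
force: [-0.0, 0.1, -0.2]
opening: 0.0798
```

```bash
python3 -c "
from h import *
st(.5545,.2352,.056)"
```

```text
t 3.2 p [0.5574 0.2387 0.0688] d cm [-0.29 -0.35 -1.28] yaw 60.51 zaxis [ 0.0116  0.0041 -0.9999] tilt fix [-0.0041  0.0116  0.    ] F [-0.   0.1 -0.2] M [-0.04  0.08 -0.02] op 0.0798 q6 -0.74
```

Emit:
apply_moves(
  commands=[-0.3, -0.35, -0.7, -0.004, 0.012, -0.012, 8, 0, 0, -0.6, 0, 0, 0, 8, 0, 0, 0, 0, 0, 0, 8],
)

```text
t: 3.58
tool_pos: [0.5577, 0.2363, 0.0609]
orientation: [0.817, 3.028, 0.006]
force: [0.5, 0.2, 1.2]
opening: 0.0803
```

```bash
python3 -c "
from h import *
st(.5545,.2352,.056)"
```

```text
t 3.58 p [0.5577 0.2363 0.0609] d cm [-0.32 -0.11 -0.49] yaw 59.8 zaxis [ 0.0062  0.0022 -1.    ] tilt fix [-0.0022  0.0062  0.    ] F [0.5 0.2 1.2] M [-0.04  0.05  0.  ] op 0.0803 q6 -0.73
```

Emit:
apply_moves(
  commands=[-0.35, -0.12, -0.5, -0.002, 0.007, 0, 8, 0, 0, 0, 0, 0, 0, 8, 0, 0, 0, 0, 0, 0, 8],
)

```text
t: 3.95
tool_pos: [0.5552, 0.2354, 0.0574]
orientation: [0.818, 3.032, 0.002]
force: [0.2, -0.7, -0.1]
opening: 0.0802
```

```bash
python3 -c "
from h import *
st(.5545,.2352,.056)"
```

```text
t 3.95 p [0.5552 0.2354 0.0574] d cm [-0.07 -0.02 -0.14] yaw 59.8 zaxis [ 0.0014  0.001  -1.    ] tilt fix [-0.001   0.0014  0.    ] F [ 0.2 -0.7 -0.1] M [-0.07  0.08  0.01] op 0.0802 q6 -0.73
```

Good; now close the fingers.

Emit:
apply_moves(
  commands=[0, 0, 0, 0, 0, 0, 5, 0, 0, 0, 0, 0, 0, 4.5, 0, 0, 0, 0, 0, 0, 4.5, 0, 0, 0, 0, 0, 0, 4.5, 0, 0, 0, 0, 0, 0, 4.5, 0, 0, 0, 0, 0, 0, 4.5],
  squeeze=30,
)

```text
t: 4.7
tool_pos: [0.5552, 0.2354, 0.0575]
orientation: [0.818, 3.032, 0.002]
force: [-0.9, -0.1, -0.8]
opening: 0.0519
```

```bash
python3 -c "
from h import *
st(.5545,.2352,.056)"
```

```text
t 4.7 p [0.5552 0.2354 0.0575] d cm [-0.07 -0.02 -0.15] yaw 59.8 zaxis [ 0.0015  0.001  -1.    ] tilt fix [-0.001   0.0015  0.    ] F [-0.9 -0.1 -0.8] M [-0.02 -0.02  0.03] op 0.0519 q6 -0.73
```

Emit:
apply_moves(
  commands=[0, 0, 2, 0, 0, 0, 4.5, 0, 0, 5, 0, 0, 0, 4.5, 0, 0, 5, 0, 0, 0, 4.5, 0, 0, 5, 0, 0, 0, 4.5, 0, 0, 5, 0, 0, 0, 4.5, 0, 0, 2, 0, 0, 0, 4.5, 0, 0, 0, 0, 0, 0, 4.5],
)

```text
t: 5.58
tool_pos: [0.55, 0.2338, 0.3089]
orientation: [-0.818, -3.031, 0.001]
force: [0.6, -0.6, -4.9]
opening: 0.0518
```

Run:
```python
from h import *
from scipy.optimize import least_squares
def cloud(d,m):
    K,R,t=m["intrinsics"],m["R"],m["t"]
    v,u=np.indices(d.shape);P=np.stack([(u-K[0,2])/K[0,0]*d,(v-K[1,2])/K[1,1]*d,d],-1);return (P-t)@R
st(.525,-.018)
for cam in("top","scene","wrist"):
    m=camera_model(cam);i,d=read_camera(cam);cv2.imwrite(f"pics/{cam}2.png",i);W=cloud(d,m);p=W[d>0]
    r=np.hypot(p[:,0]-.525,p[:,1]+.018)
    # body cone: radius 66 at z=0 -> 48 at 115
    b=p[(r<.08)&(p[:,2]>.02)&(p[:,2]<.10)&(r>.04)]
    top=p[(r<.06)&(p[:,2]>.109)&(p[:,2]<.12)];tip=p[(r<.03)&(p[:,2]>.136)&(p[:,2]<.146)];tl=p[(r<.035)&(p[:,2]>.119)]
    f=lambda s:(np.hypot(b[:,0]-s[0],b[:,1]-s[1])-s[2]-s[3]*b[:,2])*1e3
    if len(b)>50:
        s=least_squares(f,[.525,-.018,.066,-.15],loss="soft_l1",x_scale=[.01,.01,.01,.1]);print(cam,"cone",len(b),s.x.round(4),s.cost/len(b))
    if len(top)>20:print(" top",len(top),((top.min(0)+top.max(0))/2).round(4),np.median(top[:,2]),"tip",len(tip),tip.mean(0).round(4) if len(tip) else "", "drive",((tl.min(0)+tl.max(0))/2).round(4) if len(tl) else "")
    print(cam,[(q,round(x["conf"],2),w(x["point"],m).round(4)) for q in("seat","nose") for x in spot_point(q,cam)[:1]])
i=cv2.imread("pics/top2.png")
c=cv2.resize(i[220:290,260:330],(560,560),interpolation=cv2.INTER_CUBIC);cv2.imwrite("pics/top2c.png",c)
```

```text
t 5.58 p [0.55   0.2338 0.3089] d cm [ -2.5  -25.18   0.  ] yaw 59.81 zaxis [-0.0019 -0.     -1.    ] tilt fix [ 0.     -0.0019  0.    ] F [ 0.6 -0.6 -4.9] M [-0.1   0.    0.07] op 0.0518 q6 -0.73
top cone 608 [ 0.5231 -0.0218  0.0704 -0.1424] 1.1793306082814272
 top 1537 [ 0.5235 -0.0215  0.1143] 0.11536927897877372 tip 98 [ 0.5237 -0.0219  0.139 ] drive [ 0.5264 -0.0191  0.131 ]
top [('seat', 0.64, array([ 0.5251, -0.0245,  0.1095])), ('nose', 0.67, array([ 0.5222, -0.0181,  0.1417]))]
scene cone 1837 [ 0.5241 -0.0219  0.0685 -0.1141] 0.6386629970505867
 top 692 [ 0.5267 -0.0194  0.1144] 0.11555614985442987 tip 53 [ 0.5284 -0.0198  0.1392] drive [ 0.5229 -0.0223  0.1305]
scene [('seat', 0.75, array([ 0.5267, -0.018 ,  0.117 ])), ('nose', 0.89, array([ 0.5278, -0.0191,  0.1389]))]
wrist cone 3821 [ 0.5256 -0.0256  0.0714 -0.1194] 0.754744509677151
 top 1990 [ 0.5044 -0.0165  0.1136] 0.1150281906779635 tip 0  drive 
wrist []
```

View pics/top2c.png

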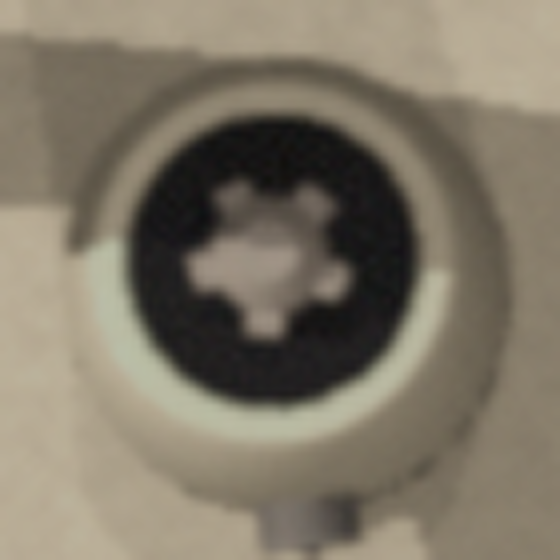

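The crop shows the drive on its black ring with five teeth at about (238,190), (318,200), (340,280), (265,330) and (195,270). Next I'll fit the tooth phase.

Run:
```python
from h import *
m=camera_model("top");K=m["intrinsics"];i=cv2.imread("pics/top2.png").astype(float).sum(2)
def proj(P):
    c=P@m["R"].T+m["t"];k=c@K.T;return (k[:,:2]/k[:,2:]).astype(np.float32)
# ring contrast: brightness sampled at tooth plane on radius 17-20mm
a=np.radians(np.arange(0,360,1.));res=[]
for cx in np.arange(.519,.5291,.001):
  for cy in np.arange(-.027,-.0169,.001):
    b=0
    for r in(.0175,.019):
      P=np.stack([cx+r*np.cos(a),cy+r*np.sin(a),0*a+.131],1);q=proj(P)
      b=b+cv2.remap(i.astype(np.float32),q[:,0][None],q[:,1][None],cv2.INTER_LINEAR)[0]
    c=(b*np.exp(-5j*a)).mean();res.append((abs(c),cx,cy,np.degrees(np.angle(c))/5))
for r in sorted(res)[::-1][:6]:print(np.round(r,4))
```

```text
[ 1.400611e+02  5.230000e-01 -2.200000e-02  3.430920e+01]
[ 1.397809e+02  5.240000e-01 -2.200000e-02  3.434110e+01]
[ 1.366058e+02  5.240000e-01 -2.300000e-02  3.471130e+01]
[ 1.36511e+02  5.23000e-01 -2.30000e-02  3.46557e+01]
[ 1.315505e+02  5.230000e-01 -2.100000e-02  3.404850e+01]
[ 1.314691e+02  5.240000e-01 -2.100000e-02  3.404420e+01]
```

Emit:
apply_moves(
  commands=[-0.5, -5, 0, 0, 0, 0, 4.5, -0.5, -5, 0, 0, 0, 0, 4.5, -0.5, -5, 0, 0, 0, 0, 4.5, -0.5, -5, 0, 0, 0, 0, 4.5, -0.5, -4, 0, 0, 0, 0, 4.5, 0, -1, -1, 0, 0, 0, 4.5, 0, 0, 0, 0, 0, 0, 4.5],
)

```text
t: 6.9
tool_pos: [0.5212, -0.0226, 0.2908]
orientation: [-0.812, -3.024, 0.008]
force: [-1.0, -0.1, -4.8]
opening: 0.0519
```

```bash
python3 -c "
from h import *
st(.5235,-.0217,.21)"
```

```text
t 6.9 p [ 0.5212 -0.0226  0.2908] d cm [ 0.23  0.09 -8.08] yaw 59.92 zaxis [-0.0117 -0.002  -0.9999] tilt fix [ 0.002  -0.0117  0.    ] F [-1.  -0.1 -4.8] M [-0.03 -0.01  0.07] op 0.0519 q6 -1.19
```

The drive phase is 37.7° (mod 72) and its centre is (0.5235, -0.0220). That puts the meshing yaw candidates at 55.7° + 9j. I'll align and descend to just above the nose.

Emit:
apply_moves(
  commands=[0.25, 0.08, -3, 0.002, -0.012, -0.075, 4.5, 0, 0, -3, 0, 0, 0, 4.5, 0, 0, -2, 0, 0, 0, 4.5, 0, 0, 0, 0, 0, 0, 4.5],
)

```text
t: 7.4
tool_pos: [0.5243, -0.0163, 0.2089]
orientation: [0.925, 3.002, 0.005]
force: [-0.1, 0.4, -4.3]
opening: 0.0519
```

```bash
python3 -c "
from h import *
st(.5235,-.0219,.20)"
```

```text
t 7.4 p [ 0.5243 -0.0163  0.2089] d cm [-0.08 -0.56 -0.89] yaw 55.75 zaxis [ 0.001   0.0028 -1.    ] tilt fix [-0.0028  0.001   0.    ] F [-0.1  0.4 -4.3] M [ 0.06  0.05 -0.01] op 0.0519 q6 -1.1
```

Emit:
apply_moves(
  commands=[-0.08, -0.6, 0, -0.003, 0.001, 0, 4.5, 0, 0, 0, 0, 0, 0, 4.5, 0, 0, 0, 0, 0, 0, 4.5],
)

```text
t: 7.78
tool_pos: [0.5251, -0.0215, 0.2121]
orientation: [0.921, 3.0, 0.001]
force: [-0.1, 0.0, -3.7]
opening: 0.0521
```

```bash
python3 -c "
from h import *
st(.5235,-.0219,.192)"
```

```text
t 7.78 p [ 0.5251 -0.0215  0.2121] d cm [-0.16 -0.04 -2.01] yaw 55.86 zaxis [ 3.8e-03 -7.0e-04 -1.0e+00] tilt fix [0.0007 0.0038 0.    ] F [-0.1  0.  -3.7] M [-0.    0.   -0.06] op 0.0521 q6 -1.11
```

Emit:
apply_moves(
  commands=[-0.2, -0.05, -1, 0.001, 0.004, 0, 4.5, 0, 0, 0, 0, 0, 0, 4.5, 0, 0, -0.7, 0, 0, 0, 4.5, 0, 0, 0, 0, 0, 0, 4.5, 0, 0, 0, 0, 0, 0, 4.5],
)

```text
t: 8.4
tool_pos: [0.5232, -0.0222, 0.1943]
orientation: [0.923, 3.003, 0.001]
force: [-0.4, -0.1, -4.1]
opening: 0.052
```

```bash
python3 -c "
from h import *
st(.5235,-.0219,.192)"
```

```text
t 8.4 p [ 0.5232 -0.0222  0.1943] d cm [ 0.03  0.03 -0.23] yaw 55.83 zaxis [ 4.e-04  4.e-04 -1.e+00] tilt fix [-0.0004  0.0004  0.    ] F [-0.4 -0.1 -4.1] M [-0.03  0.02 -0.03] op 0.052 q6 -1.12
```

Emit:
apply_moves(
  commands=[0.03, 0.03, -0.4, 0, 0, 0, 4.5, 0, 0, 0, 0, 0, 0, 4.5, 0, 0, -0.3, 0, 0, 0, 4.5, 0, 0, 0, 0, 0, 0, 4.5],
)

```text
t: 8.9
tool_pos: [0.5239, -0.022, 0.1872]
orientation: [0.923, 3.002, 0.001]
force: [-0.2, -0.6, -3.9]
opening: 0.052
```

```bash
python3 -c "
from h import *
st(.5235,-.0219,.1865)"
```

```text
t 8.9 p [ 0.5239 -0.022   0.1872] d cm [-0.04  0.01 -0.07] yaw 55.83 zaxis [ 1.3e-03  2.0e-04 -1.0e+00] tilt fix [-0.0002  0.0013  0.    ] F [-0.2 -0.6 -3.9] M [-0.16 -0.08  0.02] op 0.052 q6 -1.11
```

Emit:
apply_moves(
  commands=[0, 0, -0.15, 0, 0, 0, 4.5, 0, 0, 0, 0, 0, 0, 4.5],
)

```text
t: 9.15
tool_pos: [0.5242, -0.0221, 0.1865]
orientation: [0.922, 3.001, 0.001]
force: [0.3, 0.6, -4.1]
opening: 0.0521
```

Emit:
apply_moves(
  commands=[0, 0, -0.15, 0, 0, 0, 4.5, 0, 0, 0, 0, 0, 0, 4.5],
)

```text
t: 9.4
tool_pos: [0.5245, -0.0221, 0.1865]
orientation: [0.922, 3.0, 0.001]
force: [0.2, -0.4, -3.8]
opening: 0.0519
```

Emit:
apply_moves(
  commands=[-0.05, 0, -0.2, 0, 0.001, 0, 4.5, -0.03, 0, -0.2, 0, 0, 0, 4.5],
)

```text
t: 9.65
tool_pos: [0.525, -0.0224, 0.1862]
orientation: [0.921, 2.997, 0.001]
force: [-6.8, -0.0, 12.8]
opening: 0.0522
```

Emit:
apply_moves(
  commands=[-0.05, 0.03, -0.1, 0, 0.002, 0.05, 4.5, -0.03, 0, -0.12, 0, 0.001, 0.05, 4.5, -0.03, 0, -0.12, 0, 0.001, 0.05, 4.5, -0.03, 0, -0.12, 0, 0.001, 0.05, 4.5],
)

```text
t: 10.15
tool_pos: [0.5261, -0.0224, 0.1864]
orientation: [0.608, 3.073, 0.002]
force: [-1.9, 0.7, 5.6]
opening: 0.0519
```

```bash
python3 -c "
from h import *
st(.5235,-.0219,.1865)"
```

```text
t 10.15 p [ 0.5261 -0.0224  0.1864] d cm [-0.26  0.05  0.01] yaw 67.62 zaxis [ 9.1e-03 -7.0e-04 -1.0e+00] tilt fix [0.0007 0.0091 0.    ] F [-1.9  0.7  5.6] M [ 0.13  0.49 -0.1 ] op 0.0519 q6 -1.32
```

Emit:
apply_moves(
  commands=[-0.2, 0.03, 0.1, 0, 0.009, 0, 4.5, -0.1, 0, 0, 0, 0.002, -0.02, 4.5, -0.05, 0, -0.1, 0, 0.002, -0.02, 4.5, -0.05, 0, -0.1, 0, 0.002, -0.02, 4.5],
)

```text
t: 10.65
tool_pos: [0.5241, -0.0222, 0.1864]
orientation: [-0.711, -3.059, 0.002]
force: [2.1, 0.6, 6.3]
opening: 0.0517
```

```bash
python3 -c "
from h import *
st(.5235,-.0219,.1865)"
```

```text
t 10.65 p [ 0.5241 -0.0222  0.1864] d cm [-0.06  0.03  0.01] yaw 63.83 zaxis [-0.0013 -0.001  -1.    ] tilt fix [ 0.001  -0.0013  0.    ] F [2.1 0.6 6.3] M [ 0.22 -0.46  0.07] op 0.0517 q6 -1.25
```

Emit:
apply_moves(
  commands=[0, 0, -0.12, 0, 0, 0.045, 4.5, -0.03, 0, -0.12, 0, 0.002, 0.045, 4.5, -0.04, 0, -0.12, 0, 0.002, 0.045, 4.5, -0.04, 0, -0.12, 0, 0.002, 0.045, 4.5, -0.04, 0, -0.12, 0, 0.002, 0.045, 4.5, -0.04, 0, -0.12, 0, 0.002, 0.045, 4.5],
)

```text
t: 11.4
tool_pos: [0.5249, -0.0231, 0.1864]
orientation: [-0.292, -3.126, 0.006]
force: [0.5, -0.6, 5.0]
opening: 0.0517
```

```bash
python3 -c "
from h import *
st(.5245,-.0219,.1865)"
```

```text
t 11.4 p [ 0.5249 -0.0231  0.1864] d cm [-0.04  0.12  0.01] yaw 79.32 zaxis [-0.0026 -0.0035 -1.    ] tilt fix [ 0.0035 -0.0026  0.    ] F [ 0.5 -0.6  5. ] M [ 0.03 -0.33 -0.08] op 0.0517 q6 -1.52
```

Emit:
apply_moves(
  commands=[-0.04, 0.12, -0.08, 0.004, -0.002, 0.04, 4.5, -0.04, 0.02, -0.12, 0.001, 0.002, 0.035, 4.5, -0.04, 0.02, -0.12, 0.001, 0.002, 0.035, 4.5],
)

```text
t: 11.78
tool_pos: [0.5248, -0.0226, 0.1863]
orientation: [-0.119, -3.138, -0.0]
force: [0.6, -1.6, 7.2]
opening: 0.0516
```

```bash
python3 -c "
from h import *
st(.5245,-.0219,.1865)"
```

```text
t 11.78 p [ 0.5248 -0.0226  0.1863] d cm [-0.03  0.07  0.02] yaw 85.65 zaxis [-1.1e-03  2.0e-04 -1.0e+00] tilt fix [-0.0002 -0.0011 -0.    ] F [ 0.6 -1.6  7.2] M [-0.19 -0.11 -0.11] op 0.0516 q6 -1.64
```

Emit:
apply_moves(
  commands=[-0.04, 0.06, -0.1, 0, 0.002, 0.04, 4.5, -0.04, 0.03, -0.12, 0.001, 0.002, 0.04, 4.5, -0.04, 0.02, -0.12, 0.001, 0.002, 0.04, 4.5, -0.04, 0.02, -0.12, 0.001, 0.002, 0.04, 4.5, -0.04, 0.02, -0.12, 0.001, 0.002, 0.04, 4.5, -0.04, 0.02, -0.12, 0.001, 0.002, 0.04, 4.5],
)

```text
t: 12.52
tool_pos: [0.5248, -0.0224, 0.1862]
orientation: [0.261, -3.125, -0.003]
force: [-1.2, -0.6, 6.9]
opening: 0.052
```

```bash
python3 -c "
from h import *
st(.5245,-.0219,.1865)"
```

```text
t 12.53 p [ 0.5248 -0.0224  0.1862] d cm [-0.03  0.05  0.03] yaw 99.55 zaxis [-0.0061  0.0013 -1.    ] tilt fix [-0.0013 -0.0061 -0.    ] F [-1.2 -0.6  6.9] M [-0.23 -0.13 -0.17] op 0.052 q6 -1.88
```

Emit:
apply_moves(
  commands=[-0.04, 0.05, -0.12, -0.001, -0.006, 0.035, 4.5, -0.03, 0.02, -0.14, 0, 0, 0.035, 4.5, -0.03, 0.02, -0.14, 0, 0, 0.035, 4.5, -0.03, 0.02, -0.14, 0, 0, 0.035, 4.5, -0.03, 0.02, -0.14, 0, 0.001, 0.035, 4.5, -0.03, 0.02, -0.14, 0, 0.001, 0.035, 4.5],
)

```text
t: 13.28
tool_pos: [0.5241, -0.0219, 0.1819]
orientation: [-0.594, 3.083, -0.003]
force: [6.2, -0.3, 0.4]
opening: 0.0518
```

```bash
python3 -c "
from h import *
st(.5245,-.0219,.1865)"
```

```text
t 13.28 p [ 0.5241 -0.0219  0.1819] d cm [ 0.04 -0.    0.46] yaw 111.8 zaxis [ 0.0021 -0.0017 -1.    ] tilt fix [0.0017 0.0021 0.    ] F [ 6.2 -0.3  0.4] M [ 0.02 -1.43 -0.09] op 0.0518 q6 -2.09
```

It dropped 4.6 mm at yaw 111.8°, so the teeth are meshing. Now I'll ease it down.

Emit:
apply_moves(
  commands=[0.07, 0, -0.15, 0.001, 0.001, -0.005, 4.5, 0, 0, -0.2, 0, 0, 0, 4.5, 0, 0, -0.2, 0, 0, 0, 4.5],
)

```text
t: 13.65
tool_pos: [0.5245, -0.0218, 0.1753]
orientation: [0.586, -3.086, 0.001]
force: [4.4, -0.6, -1.2]
opening: 0.0515
```

```bash
python3 -c "
from h import *
st(.5245,-.0219,.1725)"
```

```text
t 13.65 p [ 0.5245 -0.0218  0.1753] d cm [-0.   -0.01 -0.28] yaw 111.49 zaxis [ 0.e+00 -4.e-04 -1.e+00] tilt fix [0.0004 0.     0.    ] F [ 4.4 -0.6 -1.2] M [-0.09 -1.04 -0.06] op 0.0515 q6 -2.08
```

Emit:
apply_moves(
  commands=[0.05, 0, -0.15, 0, 0, 0, 4.5, 0.02, 0, -0.15, 0, 0, 0, 4.5, 0.02, 0, -0.12, 0, 0, 0, 4.5, 0, 0, -0.12, 0, 0, 0, 4.5],
)

```text
t: 14.15
tool_pos: [0.5248, -0.0218, 0.1725]
orientation: [0.585, -3.085, 0.001]
force: [-1.3, -0.5, 6.5]
opening: 0.052
```

```bash
python3 -c "
from h import *
st(.5245,-.0219,.1725)"
```

```text
t 14.15 p [ 0.5248 -0.0218  0.1725] d cm [-0.03 -0.01 -0.  ] yaw 111.48 zaxis [-1.e-03 -5.e-04 -1.e+00] tilt fix [ 0.0005 -0.001   0.    ] F [-1.3 -0.5  6.5] M [0.12 0.12 0.04] op 0.052 q6 -2.08
```

It's home: the TCP is at 0.1725 m as predicted, with contact force. Next I'll settle it and release.

Emit:
apply_moves(
  commands=[0, 0, -0.15, 0, 0, 0, 4.5, 0, 0, 0, 0, 0, 0, 4.5, 0, 0, 0, 0, 0, 0, 4.5],
)

```text
t: 14.52
tool_pos: [0.5247, -0.0218, 0.1725]
orientation: [0.585, -3.086, 0.001]
force: [3.2, -0.3, -1.5]
opening: 0.0517
```

Emit:
apply_moves(
  commands=[0, 0, 0, 0, 0, 0, 6, 0, 0, 0, 0, 0, 0, 7.5, 0, 0, 0, 0, 0, 0, 8, 0, 0, 0, 0, 0, 0, 8, 0, 0, 0, 0, 0, 0, 8],
)

```text
t: 15.15
tool_pos: [0.523, -0.0214, 0.1714]
orientation: [0.585, -3.082, -0.001]
force: [-0.3, -0.8, 0.1]
opening: 0.08
```

Emit:
apply_moves(
  commands=[0, 0, 2, 0, 0, 0, 8, 0, 0, 3, 0, 0, 0, 8, 0, 0, 4, 0, 0, 0, 8, 0, 0, 5, 0, 0, 0, 8, -3, 0, 5, 0, 0, 0, 8, -5, 0, 1, 0, 0, 0, 8, -5, 0, 0, 0, 0, 0, 8, -5, 0, 0, 0, 0, 0, 8],
)

```text
t: 16.15
tool_pos: [0.3381, -0.0211, 0.3885]
orientation: [-0.586, 3.083, -0.004]
force: [-0.8, -0.2, 0.0]
opening: 0.0796
```

Run:
```python
from h import *
st(.5245,-.0219)
for cam in("top","scene"):
    m=camera_model(cam);i,d=read_camera(cam);cv2.imwrite(f"pics/{cam}3.png",i)
    K=m["intrinsics"];v,u=np.indices(d.shape);P=np.stack([(u-K[0,2])/K[0,0]*d,(v-K[1,2])/K[1,1]*d,d],-1);W=(P-m["t"])@m["R"]
    r=np.hypot(W[...,0]-.524,W[...,1]+.022);g=(d>0)&(r<.035)&(W[...,2]>.217)&(W[...,2]<.25);q=W[g]
    print(cam,g.sum(),"lid z",np.median(q[:,2]) if len(q) else 0,"c",((q.min(0)+q.max(0))/2).round(4) if len(q) else "")
    for n in("tin","jar","carton"):
        for x in spot_point(n,cam)[:2]:print(n,round(x["conf"],2),w(x["point"],m).round(3))
a=cv2.imread("pics/scene3.png");cv2.imwrite("pics/s3c.png",cv2.resize(a[100:350,150:550],(800,500)))
```

```text
t 16.15 p [ 0.3381 -0.0211  0.3885] d cm [18.64 -0.08  0.  ] yaw 111.54 zaxis [ 0.0034 -0.0019 -1.    ] tilt fix [0.0019 0.0034 0.    ] F [-0.8 -0.2  0. ] M [ 0.05  0.03 -0.01] op 0.0796 q6 -2.16
top 545 lid z 0.2260435510133385 c [ 0.5229 -0.0219  0.2241]
tin 0.81 [ 0.495 -0.238  0.002]
tin 0.48 [ 0.524 -0.02   0.115]
jar 0.88 [0.775 0.146 0.   ]
carton 0.89 [ 0.629 -0.425  0.001]
scene 237 lid z 0.2260409788065117 c [ 0.5277 -0.0195  0.2231]
tin 0.74 [ 0.495 -0.239 -0.002]
jar 0.65 [ 0.776  0.152 -0.003]
carton 0.95 [ 0.632 -0.429  0.002]
```

View pics/s3c.png

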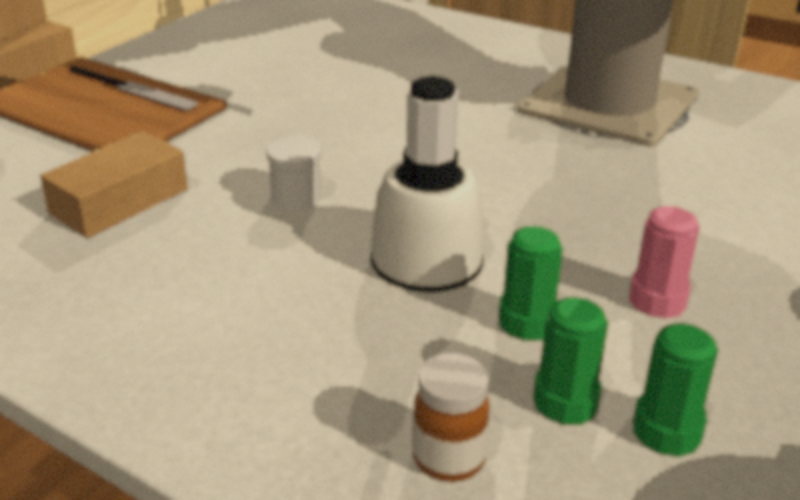

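The picture shows the cup upright on the base at about (432,130). The lid is at 0.226 m against an expected 0.227 m, so it is home, and the bystanders have not moved.

```bash
python3 -c "
from plant import *
print(close_job())"
```

```text
the job is handed in; nothing more can be done
None
```

The metal mill cup is meshed on the blender's drive and fully home, and I handed the job in at about 16 s of the 61 s allowed. I gripped it on two flats, pressed with at most about 17 N, and turned it from 56° until the teeth dropped in near 111°. I then eased it down, released it and drew the arm clear.

**Height:** the tool stopped at 0.1725 m, exactly the height predicted for home. Both fixed cameras then put the lid's top at 0.226 m, where 0.227 m is expected at home.

**Position:** the cup's axis is within about 1 mm of the drive's by the top camera. The scene camera gave a lid centre 3–4 mm further in x, the same bias it showed earlier for the drive.

**Clear and undisturbed:** the force on the gripper is near zero. By the camera readings the jar and carton are within a few millimetres of where they stood. The networks gave no clear starting reading for the tin. It now reads (0.495, -0.238), which matches where it stood in the first picture, and nothing went near it.

**Less smooth:** the turn took about 56° of one-way sweeping rather than a true rock to and fro. The tool drifted 2–3 mm sideways at the start of pressing and had to be re-centred.

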